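# Weigh two pipe nipples on the pivot balance and keep the heavier

### The job

Two pipe nipples look alike, but one has a thicker wall and is heavier. Lay them in the opposite cradles of the pivot balance, let go of both and see which arm drops; then lay the nipple from the dropped arm flat in the shallow steel tray, leaving the other lying in its cradle. Do not shift the spanner or the try square.

Things in the scene. Friction and masses are not known exactly. Their poses are not given: they have to be found in the camera images.
- nipple_1_mid (a point): centre of one plain grey pipe nipple: a round barrel 27 mm in diameter and 80 mm long, lying on the bench at the start (centre 14 mm above it). Its own y axis runs along the barrel. It weighs 0.12 to 0.35 kg; which nipple is heavier cannot be seen. It rolls only a little when touched.
- nipple_2_mid (a point): centre of the other nipple, outwardly the same as the first, 27 mm in diameter and 80 mm long, own y axis along the barrel, 0.12 to 0.35 kg. The heavier nipple is at least 1.4 times the weight of the lighter.
- nipple_1: the same nipple as nipple_1_mid; this origin lies on the barrel's surface, below its centre at the start
- nipple_2: the same nipple as nipple_2_mid; this origin lies on the barrel's surface, below its centre at the start
- balance: pivot balance, fixed to the bench: grey base plate 100 x 180 mm, two steel cheeks 98 mm high at its middle, aluminium beam 276 mm long on a pivot 85 mm above the bench, a V cradle on each arm. Origin: underside of the base, below the pivot. Its y axis runs along the level beam (within 0.2 rad of the robot's left), z up.
- beam (a joint): angle of the beam: 0 when level (a weak spring of 0.2 N m/rad levels it when empty), positive when the left (+y) arm is up and the right arm down; stops at +-0.14 rad. A single nipple on an arm tips it to the stop, as does the heavier of two.
- left_seat (a point): where the centre of a nipple lies when seated in the cradle of the arm on the balance's +y side, 100 mm from the pivot and 46 mm above it when level (131 mm above the bench). It moves with the beam: at a stop it is 14 mm lower (and 5 mm farther out) or 14 mm higher (and 7 mm farther in). Its x axis is the direction of a seated barrel.
- right_seat (a point): the same in the -y side's cradle. Each cradle: two dark V yokes 6 mm thick with 48 mm clear between them for the fingers, walls at 45 degrees that end 2 mm above the centre of a seated barrel, 42 mm apart there; a bridge 20 mm wide lies 33 mm below that centre.
- tray: shallow open steel tray fixed on the bench, 130 mm along its x, 120 mm along its y, 24 mm high, walls and floor 4 to 5 mm thick; origin: centre of its underside
- spanner: open-ended spanner, 43 x 232 x 9 mm, loose bystander; origin: centre of its underside
- square: try square lying flat, 105 x 159 x 17 mm, loose bystander; origin: centre of its underside
Not all that is in view belongs to the job. Leave any black or green look-alike of the nipple_2 alone.

How it is judged:
On the way:
1. both nipples lie in opposite cradles, within 20 mm of their seats, touched by nothing of the robot, and the heavier one's arm is down (((distance between nipple_2_mid and left_seat below 0.02 m and distance between nipple_1_mid and right_seat below 0.02 m and value of joint beam below -0.1 rad) or (distance between nipple_2_mid and right_seat below 0.02 m and distance between nipple_1_mid and left_seat below 0.02 m and value of joint beam above 0.1 rad)) and contact force between the fingers and nipple_2 below 0.05 N and contact force between the fingers and nipple_1 below 0.05 N and contact force between each of the arm, the fingers and balance below 0.05 N), for 0.4 s.
At the end, for the whole second after the job is handed in: The heavier nipple lies flat inside the tray (its centre within the tray's walls and less than 26 mm above the bench), the lighter one lies in either cradle (centre within 20 mm of its seat), both released and at rest (x of nipple_2_mid in the frame of tray between -0.055 and 0.055 m and y of nipple_2_mid in the frame of tray between -0.05 and 0.05 m and z of nipple_2_mid in the frame of tray below 0.026 m and (distance between nipple_1_mid and left_seat below 0.02 m or distance between nipple_1_mid and right_seat below 0.02 m) and contact force between the fingers and nipple_2 below 0.05 N and contact force between the fingers and nipple_1 below 0.05 N and contact force between each of the arm, the fingers and balance below 0.05 N and linear speed of each of nipple_2, nipple_1 below 0.03 m/s); the robot touches nothing.
It fails at once if the spanner is shifted more than 30 mm (distance of spanner from where it was at the start of the episode above 0.03 m).
It fails at once if the try square is shifted more than 30 mm (distance of square from where it was at the start of the episode above 0.03 m).
It also fails if it takes over 67 s, if anything falls off the work surface, if the arm or the gripper's body presses on something with over 40 N, if the wrist force passes 120 N, or if a joint passes its speed limit or range.

### The arm

A 6-joint arm with a two-finger parallel gripper is mounted at the origin on a cart in front of the work surface, level with it; the furniture and walls round the work are solid. World frame = base frame: x ahead of the robot, y to its left, z up, the work surface at z = 0. Lengths are in m, angles in rad, forces in N, time in s.
With the tool pointing down it reaches from about 0.3 to 0.75 m from the base axis. Payload 8.5 kg.
Tool frame: the origin (TCP) lies at the very end of the fingers, on their centre line; the grasp point (between the pads) lies 19 mm behind it; z points along the fingers, x is the direction in which the jaws open and shut, and the axes are right-handed (so a half turn about z gives the same grasp; the last joint's range is limited). The gripper opens to 88 mm and grips with 3 to 60 N. Pads are 18 mm wide; open, the fingers measure 123 mm over their backs; the gripper's body (75 mm by 187 mm) begins 45 mm behind the grasp point.
Start: joints at [1.115, 0.381, 1.297, -0, 1.464, -0.215], TCP at [0.131, 0.534, 0.214] pointing down, gripper open.
Joint ranges: [-3.11, 3.11], [-0.89, 2.33], [0.22, 2.48], [-1.42, 4.56], [0.17, 2.85], [-2.88, 2.88]. Speed limits (rad/s): [2.39, 2.39, 3.14, 3.14, 3.14, 3.14].

### API

Orientations are given as a 3x3 rotation matrix whose columns are the frame's x, y, z axes.
In Python, from bench import env gives the robot as it stands. Calls block until the motion is done:
- env.movep(position, orientation): joint-space move of the TCP to a pose.
- env.line_to(position, ori=None, speed=0.15, max_force=None): straight line of the TCP; ori=None keeps the orientation; speed is the mean speed in m/s. With max_force (N) it stops when the force on the tool has changed by that much, and returns True; else False.
- env.goto_joints(angles): joint-space move.
- env.open_gripper() and env.grasp(strength=None): open the fingers fully, or close them until they stop; strength is the grip in N (None keeps the last).
- env.sleep(seconds).
- env.solve_ik(position, orientation): joint angles nearest the present ones, or None.
- env.grab_frame(name): name is "side" or "top" or "wrist"; returns the picture (420x560x3 uint8, red, green, blue); there is no depth.
- env.camera_params(name): a dict with "fx", "fy", "cx", "cy" (pixels), "R" (3x3) and "t" (3): a world point X has camera coordinates R X + t. Camera axes: x right, y down, z forward; pixel columns grow to the right and rows downward; lengths in m; the calibration is good to about 2 mm. A picture is of the moment at which its call begins: read the wrist's pose just before it. camera_params takes no time and is no camera call; for the wrist camera it gives the pose at the moment of the call.
A pose or a line that the arm cannot do raises env.Unreachable and nothing moves.
- env.close_job(): hands the job in, once; it reports no verdict.
Readings, each from a call of its own:
- env.current_t(): time.
- env.current_joints(): joint angles.
- env.current_qd(): joint speeds.
- env.current_joint_torque(): joint torques, N m.
- env.current_tcp_pos(): TCP position.
- env.current_eef_rot(): TCP orientation.
- env.current_force(): force on the tool from outside, world axes, zero at the start.
- env.current_torque(): the same for the moment, N m.
- env.current_opening(): opening from 0.0 (shut) to 1.0 (fully open).
Only numpy, scipy, OpenCV 4.12 (cv2) and the standard library are available. Lean on these libraries where they do the work, as an engineer would, in place of code of your own. Each camera call takes 0.05 s, during which the arm holds its last target.

## Working session

There is one attempt and no reset: what is moved stays moved. The work goes in short steps, each a Python script; the robot and the scene stay as the last script left them, time stands still between calls to the robot, and variables do not carry over. Pictures are saved under pics/ and viewed, and the job is handed in when it is done.

```bash
ls; mkdir -p pics
python3 - <<'E'
from bench import env
import cv2
for n in ("side","top","wrist"):
    f=env.grab_frame(n); cv2.imwrite(f"pics/a_{n}.png",f[:,:,::-1])
    p=env.camera_params(n); print(n,p)
print(env.current_t())
E
```

```text
pics
side {'fx': 501.52043766626053, 'fy': 501.52043766626053, 'cx': 277.46723160573833, 'cy': 203.6207328761147, 'R': array([[-0.98653483, -0.16337212, -0.00765395],
       [-0.07756735,  0.50857089, -0.85751907],
       [ 0.14398729, -0.84537873, -0.51439524]]), 't': array([0.55618902, 0.11467834, 1.29175387])}
top {'fx': 416.05919644343146, 'fy': 416.05919644343146, 'cx': 283.42014278258796, 'cy': 210.35983739016623, 'R': array([[ 0.00745901, -0.99982809,  0.0169753 ],
       [-0.99187179, -0.00955388, -0.12688215],
       [ 0.12702251, -0.01589091, -0.99177253]]), 't': array([0.0056909 , 0.5560538 , 1.08998885])}
wrist {'fx': 358.7157154770082, 'fy': 358.7157154770082, 'cx': 278.34371990358954, 'cy': 211.549096925013, 'R': array([[ 2.39027922e-01,  9.71012693e-01, -5.29694914e-05],
       [ 9.32605456e-01, -2.29558270e-01,  2.78478121e-01],
       [ 2.70393631e-01, -6.66134463e-02, -9.60442572e-01]]), 't': array([-0.5500696 , -0.03734467,  0.38953934])}
0.15
```

View pics/a_top.png

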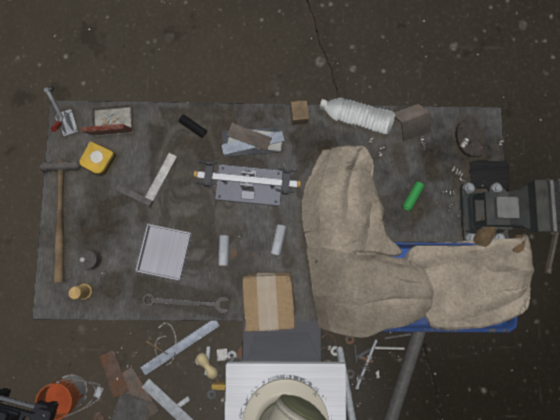

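View pics/a_side.png

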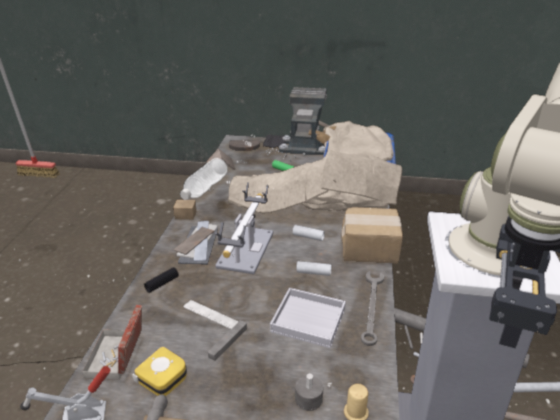

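View pics/a_wrist.png

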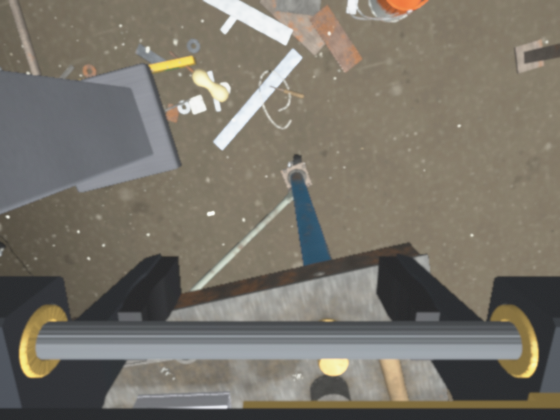

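Top: two grey nipples at about (224,250) and (278,240). The black rod at (193,126) and the green one at (414,196) are look-alikes to leave alone. The balance is at (248,182), the tray at (163,251), the spanner at (187,303) and the square at (155,180). I'll enlarge to confirm.

Run:
```python
import cv2
a=cv2.imread('pics/a_top.png'); b=cv2.imread('pics/a_side.png')
cv2.imwrite('pics/b_top.png',cv2.resize(a[145:320,120:320],None,fx=4,fy=4,interpolation=cv2.INTER_CUBIC)[:600])
cv2.imwrite('pics/b_top2.png',cv2.resize(a[205:275,190:320],None,fx=6,fy=6,interpolation=cv2.INTER_CUBIC))
cv2.imwrite('pics/b_side.png',cv2.resize(b[180:330,200:390],None,fx=4,fy=4,interpolation=cv2.INTER_CUBIC))
```

```text
(no output)
```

View pics/b_top.png

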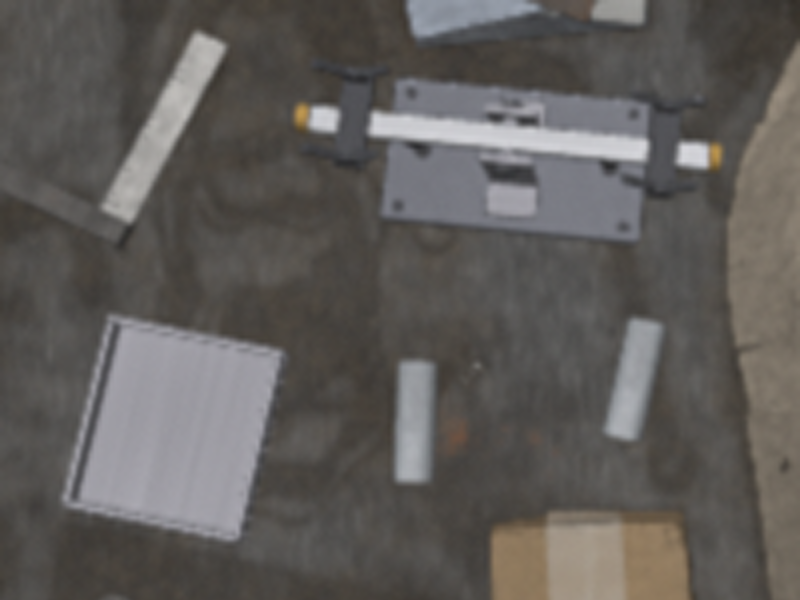

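View pics/b_top2.png

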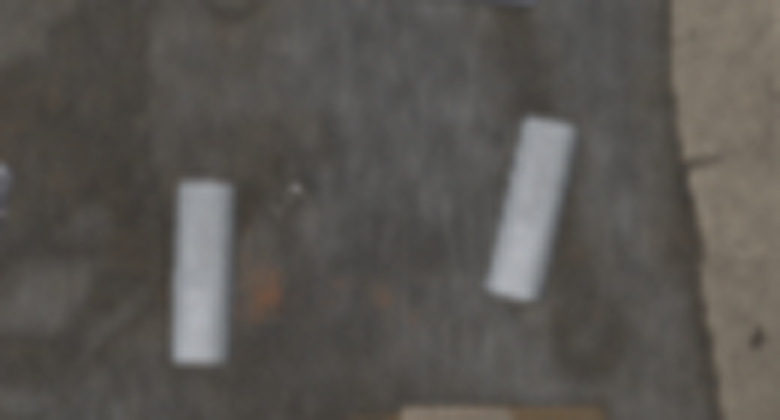

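View pics/b_side.png

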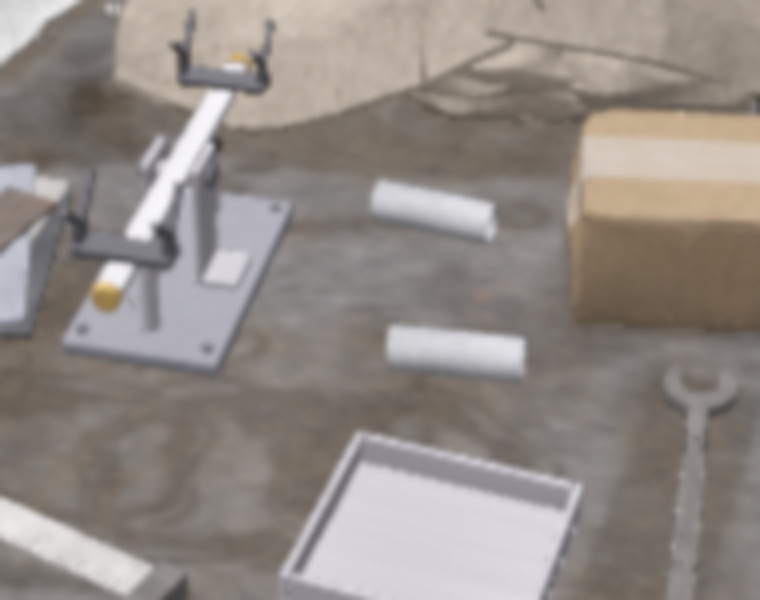

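```bash
cat > h.py <<'E'
import numpy as np, cv2
from bench import env
def back(p,uv,z):
    r=np.array([(uv[0]-p['cx'])/p['fx'],(uv[1]-p['cy'])/p['fy'],1.0])
    C=-p['R'].T@p['t']; d=p['R'].T@r
    return C+d*(z-C[2])/d[2]
def proj(p,X):
    c=p['R']@np.asarray(X,float)+p['t']; return np.array([p['fx']*c[0]/c[2]+p['cx'],p['fy']*c[1]/c[2]+p['cy']])
E
python3 - <<'E'
from h import *
np.set_printoptions(precision=4,suppress=True)
p=env.camera_params('top'); s=env.camera_params('side')
print('cam',-p['R'].T@p['t'],-s['R'].T@s['t'])
T=lambda x,y:(120+x/4-.375,145+y/4-.375)
S=lambda x,y:(200+x/4-.375,180+y/4-.375)
# nipples
a=cv2.imread('pics/a_top.png');b=cv2.imread('pics/a_side.png')
for (img,cam,boxes) in ((a,p,[(205,225,240,272),(262,215,292,260)]),(b,s,[(290,258,336,278),(288,222,328,244)])):
    g=cv2.cvtColor(img,cv2.COLOR_BGR2GRAY)
    for x0,y0,x1,y1 in boxes:
        m=(g[y0:y1,x0:x1]>135).astype(np.uint8)
        n,l,st,c=cv2.connectedComponentsWithStats(m); k=1+np.argmax(st[1:,4])
        ys,xs=np.nonzero(l==k); r=cv2.minAreaRect(np.c_[xs+x0,ys+y0].astype(np.float32))
        box=cv2.boxPoints(r); W=np.array([back(cam,q,.016) for q in box])
        ctr=back(cam,(xs.mean()+x0,ys.mean()+y0),.018)
        e=[np.linalg.norm(W[1]-W[0]),np.linalg.norm(W[2]-W[1])]
        d=(W[1]-W[0]) if e[0]>e[1] else W[2]-W[1]
        print('nip',xs.mean()+x0,ys.mean()+y0,st[k,4],ctr,e,'ang',np.degrees(np.arctan2(d[1],d[0])))
pl=[back(p,T(*q),.008) for q in ((397,78),(648,103),(638,240),(383,217))]
print('plate top',np.array(pl)[:,:2],[np.linalg.norm(pl[i]-pl[i-1]) for i in range(4)],np.mean(pl,0))
ps=[back(s,S(*q),.008) for q in ((295,200),(217,370),(65,347))]
print('plate side',np.array(ps)[:,:2],[np.linalg.norm(ps[i]-ps[i-1]) for i in (1,2)],(ps[0]+ps[2])/2)
print('seats',back(p,T(345,114),.133),back(p,T(666,141),.133))
print('bridge',back(p,T(355,117),.098),back(p,T(663,148),.098))
print('tips top',back(p,T(302,115),.09),back(p,T(714,155),.09))
tr=[back(p,T(*q),.024) for q in ((110,316),(284,352),(240,540),(66,504))]
print('tray top',np.array(tr)[:,:2],[np.linalg.norm(tr[i]-tr[i-1]) for i in range(4)],np.mean(tr,0))
ts=[back(s,S(*q),.024) for q in ((361,433),(582,487))]
print('tray side',ts)
E
```

```text
cam [0.413  0.0283 1.1515] [0.3716 1.1246 0.7671]
nip 222.76960784313727 250.14215686274508 204 [0.4481 0.1736 0.018 ] [np.float64(0.019019739403971), np.float64(0.07565351177859765)] ang -178.57140144479916
nip 277.7047619047619 239.4190476190476 210 [0.4783 0.0251 0.018 ] [np.float64(0.07940923012480629), np.float64(0.01960500200967344)] ang -12.661392850642946
nip 313.39566395663957 266.55826558265585 369 [0.4481 0.1701 0.018 ] [np.float64(0.04377769630254037), np.float64(0.0867242668487335)] ang 178.04099366667305
nip 308.6341463414634 231.375 328 [0.476  0.0224 0.018 ] [np.float64(0.05461452734219255), np.float64(0.10452432209258124)] ang 163.89586684364292
plate top [[0.6884 0.192 ]
 [0.6725 0.0159]
 [0.5754 0.022 ]
 [0.5898 0.199 ]] [np.float64(0.09889044120875642), np.float64(0.17678523291049375), np.float64(0.0973011205629252), np.float64(0.17749948632980167)] [0.6315 0.1072 0.008 ]
plate side [[0.5727 0.0138]
 [0.5878 0.2007]
 [0.684  0.1932]] [np.float64(0.18744341308592324), np.float64(0.09641013219560397)] [0.6283 0.1035 0.008 ]
seats [0.635  0.2057 0.133 ] [0.6201 0.0058 0.133 ]
bridge [0.6408 0.2053 0.098 ] [0.6226 0.007  0.098 ]
tips top [0.6434 0.241  0.09  ] [ 0.62   -0.0263  0.09  ]
tray top [[0.5177 0.3789]
 [0.4943 0.2607]
 [0.3687 0.2854]
 [0.3916 0.4019]] [np.float64(0.12814902711289936), np.float64(0.12044245902302761), np.float64(0.12801349908103357), np.float64(0.11869035999219582)] [0.4431 0.3317 0.024 ]
tray side [array([0.4918, 0.2627, 0.024 ]), array([0.367 , 0.2882, 0.024 ])]
```

```bash
cat >> h.py <<'E'
def ori(th):
    # barrel direction angle th (world, rad); jaw x axis perpendicular: (sin th,-cos th), z down
    z=np.array([0,0,-1.]); x=np.array([-np.sin(th),np.cos(th),0]); y=np.cross(z,x)
    return np.c_[x,y,z]
def best(pos,th):
    out=[]
    for t in (th,th+np.pi):
        q=env.solve_ik(pos,ori(t)); out.append((t,q))
    return out
E
python3 - <<'E'
from h import *
np.set_printoptions(precision=3,suppress=True)
print(env.current_eef_rot())
for P in ([.48,.10,.28],[.448,.172,.003],[.477,.023,.003],[.635,.206,.118],[.62,.006,.118],[.44,.33,.02]):
    for t,q in best(P,-.085): print(P,round(t,2),q)
p=env.camera_params('top')
for uv in ((242,275),(292,274),(242,300)):
    print('box',[back(p,uv,z)[:2] for z in (0,.05,.1)])
for uv in ((302,220),(304,240),(308,270)):
    print('cloth',[back(p,uv,z)[:2] for z in (0,.04,.08)])
E
```

```text
[[ 0.239  0.971 -0.   ]
 [ 0.971 -0.239 -0.001]
 [-0.001 -0.    -1.   ]]
[0.48, 0.1, 0.28] -0.09 [-0.037  0.232  1.323 -0.     1.586 -1.522]
[0.48, 0.1, 0.28] 3.06 [-0.037  0.232  1.323 -0.     1.586  1.619]
[0.448, 0.172, 0.003] -0.09 [ 0.119  0.539  1.772 -0.     0.83  -1.367]
[0.448, 0.172, 0.003] 3.06 [ 0.119  0.539  1.772 -0.     0.83   1.775]
[0.477, 0.023, 0.003] -0.09 [-0.2    0.537  1.778 -0.     0.827 -1.686]
[0.477, 0.023, 0.003] 3.06 [-0.2    0.537  1.778 -0.     0.827  1.455]
[0.635, 0.206, 0.118] -0.09 [ 0.137  0.659  1.083 -0.     1.399 -1.349]
[0.635, 0.206, 0.118] 3.06 [ 0.137  0.659  1.083 -0.     1.399  1.793]
[0.62, 0.006, 0.118] -0.09 [-0.181  0.58   1.24  -0.     1.322 -1.667]
[0.62, 0.006, 0.118] 3.06 [-0.181  0.58   1.24  -0.     1.322  1.475]
[0.44, 0.33, 0.02] -0.09 [ 0.428  0.596  1.559 -0.     0.987 -1.058]
[0.44, 0.33, 0.02] 3.06 [ 0.428  0.596  1.559 -0.     0.987  2.084]
box [array([0.381, 0.122]), array([0.383, 0.118]), array([0.384, 0.114])]
box [array([ 0.385, -0.015]), array([ 0.386, -0.013]), array([ 0.388, -0.011])]
box [array([0.314, 0.12 ]), array([0.319, 0.116]), array([0.323, 0.112])]
cloth [array([ 0.534, -0.042]), array([ 0.53, -0.04]), array([ 0.526, -0.037])]
cloth [array([ 0.478, -0.048]), array([ 0.476, -0.045]), array([ 0.474, -0.042])]
cloth [array([ 0.396, -0.059]), array([ 0.397, -0.056]), array([ 0.397, -0.053])]
```

Run:
```python
from h import *
np.set_printoptions(precision=4,suppress=True)
env.movep([.44,.09,.30],ori(-.085+np.pi))
env.sleep(.2)
p=env.camera_params('wrist'); np.savez('pics/c.npz',**p)
f=env.grab_frame('wrist'); cv2.imwrite('pics/c_wrist.png',f[:,:,::-1])
print(env.current_t(),env.current_tcp_pos(),-p['R'].T@p['t'])
```

```text
2.375 [0.4399 0.0903 0.3   ] [0.5111 0.0847 0.4713]
```

View pics/c_wrist.png

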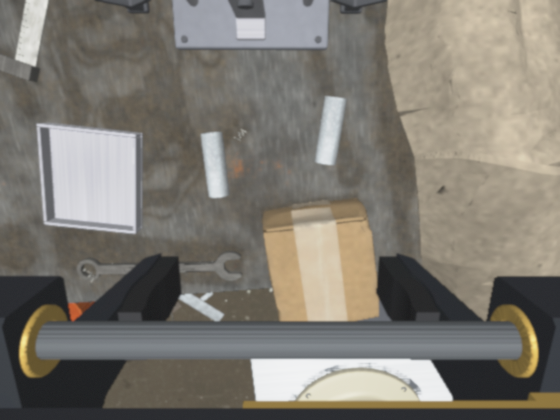

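Run:
```python
from h import *
np.set_printoptions(precision=4,suppress=True)
w=dict(np.load('pics/c.npz')); p=env.camera_params('top')
def tri(uw,ut):
    P=[c['fx' and 'R'] for c in (w,p)]
    M=[]
    for c in (w,p):
        K=np.array([[c['fx'],0,c['cx']],[0,c['fy'],c['cy']],[0,0,1]]); M.append(K@np.c_[c['R'],c['t']])
    X=cv2.triangulatePoints(M[0],M[1],np.array(uw,float),np.array(ut,float)); return (X[:3]/X[3]).ravel()
print('cloth crack',tri((404,112),(303.4,232)))
print('box top far corners',tri((267,232),(243,275)),tri((367,218),(291,274)))
a=cv2.imread('pics/c_wrist.png');g=cv2.cvtColor(a,cv2.COLOR_BGR2GRAY)
for x0,y0,x1,y1 in [(195,122,235,206),(308,88,352,172)]:
    m=(g[y0:y1,x0:x1]>135).astype(np.uint8)
    n,l,st,c=cv2.connectedComponentsWithStats(m); k=1+np.argmax(st[1:,4])
    ys,xs=np.nonzero(l==k); r=cv2.minAreaRect(np.c_[xs+x0,ys+y0].astype(np.float32))
    W=np.array([back(w,q,.016) for q in cv2.boxPoints(r)])
    e=[np.linalg.norm(W[1]-W[0]),np.linalg.norm(W[2]-W[1])]
    d=(W[1]-W[0]) if e[0]>e[1] else W[2]-W[1]
    print('nip',xs.mean()+x0,ys.mean()+y0,st[k,4],back(w,(xs.mean()+x0,ys.mean()+y0),.018),e,'ang',np.degrees(np.arctan2(d[1],d[0])))
for uv in ((385,20),(392,75),(400,120),(415,165),(418,220)): print('cloth edge z0/z.04',back(w,uv,0)[:2],back(w,uv,.04)[:2])
```

```text
cloth crack [ 0.4945 -0.0404  0.0955]
box top far corners [0.3845 0.1093 0.1091] [ 0.3858 -0.0069  0.0866]
nip 213.71550387596898 164.5015503875969 1290 [0.4487 0.1727 0.018 ] [np.float64(0.024829806659221985), np.float64(0.0853063561193009)] ang 179.68622405942097
nip 329.5969634230504 130.1104209799862 1449 [0.4789 0.0244 0.018 ] [np.float64(0.08398965473614896), np.float64(0.02587992924128063)] ang -13.131434033142266
cloth edge z0/z.04 [ 0.5994 -0.049 ] [ 0.5919 -0.0377]
cloth edge z0/z.04 [ 0.5374 -0.0575] [ 0.5352 -0.0455]
cloth edge z0/z.04 [ 0.4826 -0.0679] [ 0.485  -0.0549]
cloth edge z0/z.04 [ 0.4232 -0.0881] [ 0.4306 -0.0735]
cloth edge z0/z.04 [ 0.3464 -0.0939] [ 0.3604 -0.0787]
```

Run:
```python
from h import *
np.set_printoptions(precision=3,suppress=True)
f=env.grab_frame('side'); cv2.imwrite('pics/d_side.png',cv2.resize(f[140:270,220:410,::-1],None,fx=4,fy=4,interpolation=cv2.INTER_CUBIC))
```

```text
(no output)
```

View pics/d_side.png

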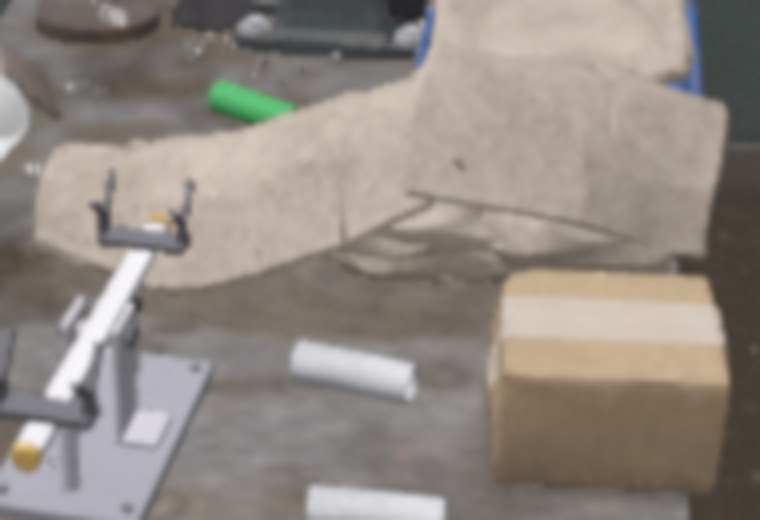

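```bash
python3 - <<'E'
from h import *
np.set_printoptions(precision=3,suppress=True)
s=env.camera_params('side');w=dict(np.load('pics/c.npz'));p=env.camera_params('top')
S=lambda x,y:(220+x/4-.375,140+y/4-.375)
for q in ((160,288),(230,275),(290,260),(342,243),(345,262),(390,276),(450,277),(510,270)):
    print('foot',q,back(s,S(*q),0)[:2],back(s,S(*q),.03)[:2])
for q in ((410,190),(432,195),(500,205),(560,220),(640,243)):
    print('flap',q,[back(s,S(*q),z)[:2] for z in (.03,.06,.09)])
def tri(cs,us):
    M=[np.array([[c['fx'],0,c['cx']],[0,c['fy'],c['cy']],[0,0,1]])@np.c_[c['R'],c['t']] for c in cs]
    A=np.vstack([np.r_[[u[0]*m[2]-m[0]],[u[1]*m[2]-m[1]]] for m,u in zip(M,us)])
    v=np.linalg.svd(A)[2][-1]; return v[:3]/v[3]
X=tri((s,w),(S(342,225),(400,112))); print('crack s+w',X,proj(s,X),proj(w,X),proj(p,X))
X=tri((s,w),(S(432,195),(425,108))); print('crack end s+w',X,proj(s,X),S(432,195),proj(w,X),proj(p,X))
X=tri((s,w),(S(460,163),(441,189))); print('darkspot',X,proj(s,X),S(460,163),proj(w,X))
E
python3 -c "
import cv2
a=cv2.imread('pics/c_wrist.png');cv2.imwrite('pics/d_w.png',cv2.resize(a[60:230,300:500],None,fx=3.5,fy=3.5,interpolation=2))"
```

```text
foot (160, 288) [ 0.63  -0.084] [ 0.62  -0.037]
foot (230, 275) [ 0.583 -0.109] [ 0.575 -0.061]
foot (290, 260) [ 0.542 -0.137] [ 0.536 -0.088]
foot (342, 243) [ 0.507 -0.167] [ 0.502 -0.117]
foot (345, 262) [ 0.502 -0.14 ] [ 0.497 -0.091]
foot (390, 276) [ 0.467 -0.125] [ 0.463 -0.077]
foot (450, 277) [ 0.424 -0.131] [ 0.422 -0.082]
foot (510, 270) [ 0.381 -0.147] [ 0.381 -0.097]
flap (410, 190) [array([ 0.46 , -0.203]), array([ 0.457, -0.149]), array([ 0.453, -0.095])]
flap (432, 195) [array([ 0.443, -0.197]), array([ 0.441, -0.144]), array([ 0.438, -0.09 ])]
flap (500, 205) [array([ 0.392, -0.19 ]), array([ 0.391, -0.136]), array([ 0.391, -0.083])]
flap (560, 220) [array([ 0.348, -0.174]), array([ 0.349, -0.121]), array([ 0.35 , -0.068])]
flap (640, 243) [array([ 0.29 , -0.149]), array([ 0.293, -0.097]), array([ 0.297, -0.045])]
crack s+w [ 0.495 -0.039  0.09 ] [304.874 195.895] [400.307 113.233] [302.913 231.567]
crack end s+w [ 0.458 -0.069  0.099] [319.569 188.578] (327.625, 188.375) [432.363 147.487] [315.083 245.821]
darkspot [ 0.42  -0.068  0.128] [334.331 180.477] (334.625, 180.375) [441.489 190.597]
```

View pics/d_w.png

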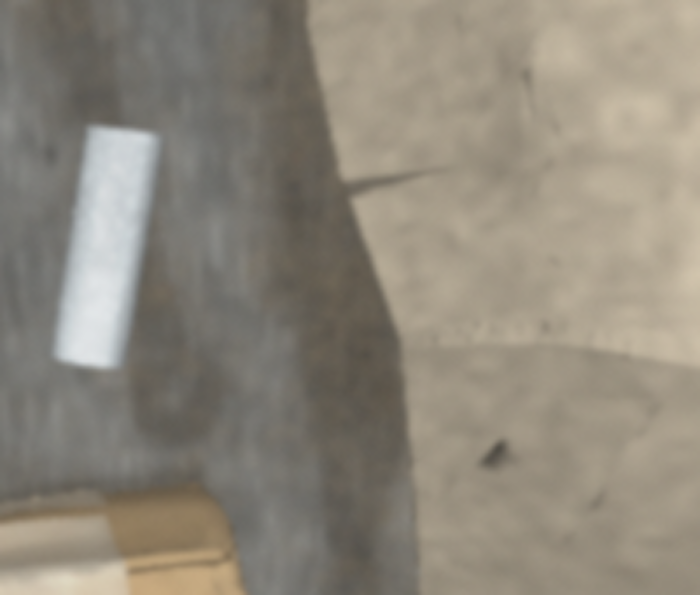

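Run:
```python
from h import *
a=cv2.imread('pics/a_top.png');cv2.imwrite('pics/e_top.png',cv2.resize(a[140:280,280:440],None,fx=4.2,fy=4.2,interpolation=2))
```

```text
(no output)
```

View pics/e_top.png

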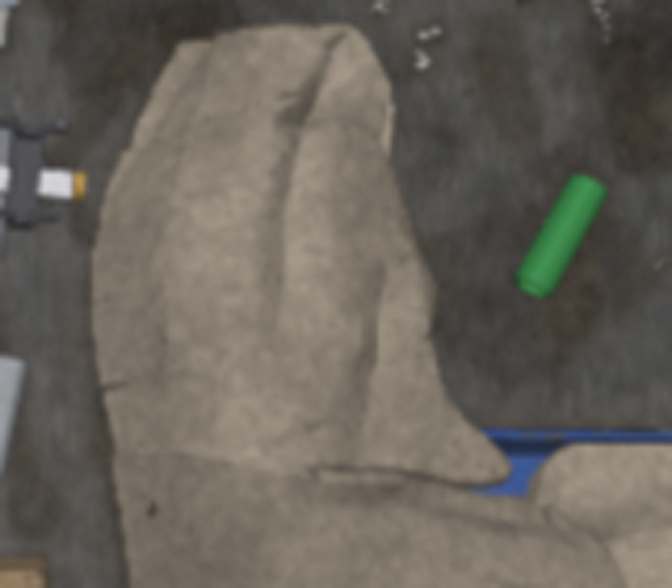

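Run:
```python
from h import *
np.set_printoptions(precision=3,suppress=True)
s=env.camera_params('side');p=env.camera_params('top')
def tri(cs,us):
    M=[np.array([[c['fx'],0,c['cx']],[0,c['fy'],c['cy']],[0,0,1]])@np.c_[c['R'],c['t']] for c in cs]
    A=np.vstack([np.r_[[u[0]*m[2]-m[0]],[u[1]*m[2]-m[1]]] for m,u in zip(M,us)])
    v=np.linalg.svd(A)[2][-1]; return v[:3]/v[3]
S=lambda x,y:(220+x/4-.375,140+y/4-.375); T=lambda x,y:(280+x/4.2-.38,140+y/4.2-.38)
for a,b in (((40,235),(180,42)),((58,148),(350,28)),((170,288),(98,240)),((410,85),(510,470)),((130,150),(390,100))):
    X=tri((s,p),(S(*a),T(*b))); print(X,proj(s,X)-S(*a),proj(p,X)-T(*b))
# top silhouette on left edge for heights
for b in ((98,240),(105,190),(125,150)): print([back(p,T(*b),z) for z in (.03,.06,.09)])
```

```text
[ 0.724 -0.097  0.029] [-0.906 -0.217] [0.156 1.403]
[ 0.734 -0.207  0.042] [-0.178 -0.042] [0.034 0.295]
[ 0.606 -0.042  0.027] [2.681 0.416] [-0.387 -4.029]
[ 0.461 -0.295  0.073] [3.085 0.174] [-0.272 -5.43 ]
[ 0.686 -0.236  0.03 ] [-0.872 -0.183] [0.142 1.453]
[array([ 0.595, -0.043,  0.03 ]), array([ 0.59 , -0.041,  0.06 ]), array([ 0.585, -0.039,  0.09 ])]
[array([ 0.628, -0.047,  0.03 ]), array([ 0.622, -0.045,  0.06 ]), array([ 0.616, -0.043,  0.09 ])]
[array([ 0.654, -0.06 ,  0.03 ]), array([ 0.648, -0.058,  0.06 ]), array([ 0.642, -0.056,  0.09 ])]
```

```bash
cat >> h.py <<'E'
def tilt_push(ph):
    z=np.array([0,-np.sin(ph),-np.cos(ph)]); x=np.array([1.,0,0]); return np.c_[x,np.cross(z,x),z]
E
python3 - <<'E'
from h import *
np.set_printoptions(precision=3,suppress=True)
R=tilt_push(np.radians(15))
env.grasp(10)
print(env.current_opening(),env.current_t())
env.movep([.49,-.012,.13],R)
print(env.current_joints(),env.current_tcp_pos(),env.current_force())
hit=env.line_to([.49,-.012,.008],speed=.08,max_force=6)
print(hit,env.current_tcp_pos(),env.current_force(),env.current_t())
p=env.camera_params('wrist');f=env.grab_frame('wrist'); cv2.imwrite('pics/f_wrist.png',f[:,:,::-1])
f=env.grab_frame('side'); cv2.imwrite('pics/f_side.png',cv2.resize(f[140:300,220:410,::-1],None,fx=3.5,fy=3.5,interpolation=cv2.INTER_CUBIC))
E
```

```text
0.003104190423765143 3.725
[-0.12   0.377  1.6   -0.286  1.148 -0.003] [ 0.49  -0.012  0.13 ] [-0.629  0.231 -0.434]
False [ 0.49  -0.012  0.008] [-0.485  0.805 -0.09 ] 6.8167
```

View pics/f_side.png

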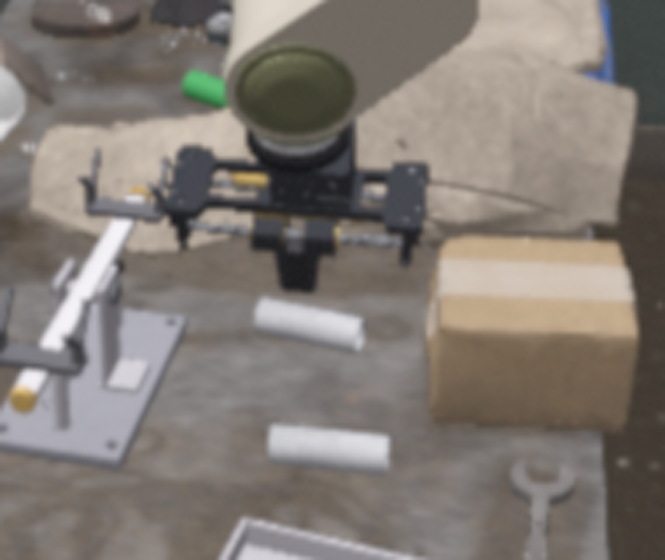

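View pics/f_wrist.png

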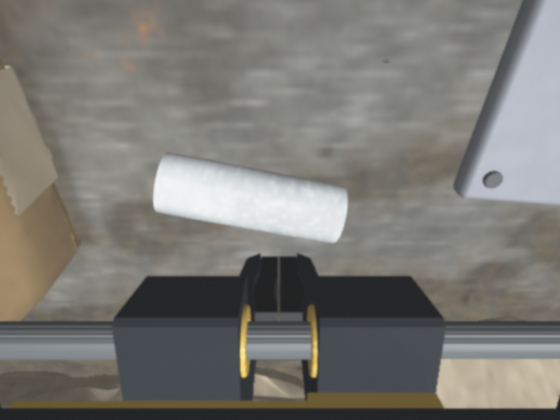

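The shut fingers are behind the nipple, at (280,280) in the wrist view, with clear air around the body. Next I push it in +y, away from the overhanging cloth.

Run:
```python
from h import *
np.set_printoptions(precision=3,suppress=True)
env.line_to([.480,-.009,.008],speed=.1,max_force=8)
hit=env.line_to([.480,.058,.008],speed=.06,max_force=12)
print(hit,env.current_tcp_pos(),env.current_force(),env.current_t())
env.line_to([.480,.050,.009],speed=.1)
env.line_to([.480,.045,.12],speed=.2)
env.open_gripper()
env.movep([.45,.12,.28],ori(-.085+np.pi))
env.sleep(.1)
p=env.camera_params('wrist'); np.savez('pics/g.npz',**p)
f=env.grab_frame('wrist'); cv2.imwrite('pics/g_wrist.png',f[:,:,::-1])
print(env.current_t())
```

```text
False [0.48  0.058 0.008] [ 0.885  0.285 -1.585] 8.4417
12.2583
```

View pics/g_wrist.png

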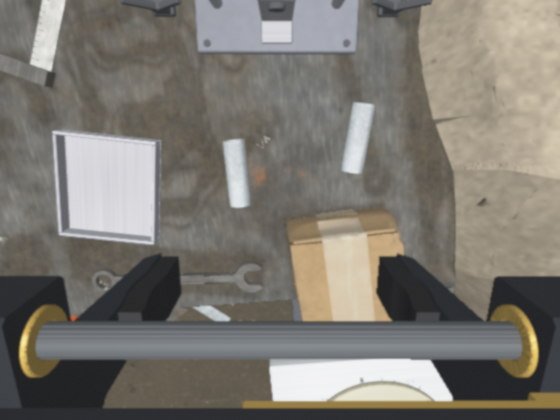

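```bash
cat >> h.py <<'E'
def nip(img,w,box,thr=135):
    g=cv2.cvtColor(img,cv2.COLOR_RGB2GRAY); x0,y0,x1,y1=box
    m=(g[y0:y1,x0:x1]>thr).astype(np.uint8)
    n,l,st,c=cv2.connectedComponentsWithStats(m); k=1+np.argmax(st[1:,4])
    ys,xs=np.nonzero(l==k); r=cv2.minAreaRect(np.c_[xs+x0,ys+y0].astype(np.float32))
    W=np.array([back(w,q,.016) for q in cv2.boxPoints(r)])
    e=[np.linalg.norm(W[1]-W[0]),np.linalg.norm(W[2]-W[1])]
    d=(W[1]-W[0]) if e[0]>e[1] else W[2]-W[1]
    a=np.arctan2(d[1],d[0]); a=(a+np.pi/2)%np.pi-np.pi/2
    return back(w,r[0],.016),e,a
E
python3 - <<'E'
from h import *
np.set_printoptions(precision=4,suppress=True)
w=dict(np.load('pics/g.npz')); f=cv2.imread('pics/g_wrist.png')[:,:,::-1]
print(nip(f,w,(335,92,385,182)),nip(f,w,(212,130,258,216)))
E
```

```text
(array([0.4786, 0.024 , 0.016 ]), [np.float64(0.08442219988799188), np.float64(0.026449922038826547)], np.float64(-0.23102376024399973)) (array([0.4479, 0.1728, 0.016 ]), [np.float64(0.025013182190999583), np.float64(0.08603613964433861)], np.float64(-0.0029501594450973556))
```

Run:
```python
from h import *
f=env.grab_frame('top'); cv2.imwrite('pics/h_top.png',cv2.resize(f[145:320,120:320,::-1],None,fx=3.4,fy=3.4,interpolation=cv2.INTER_CUBIC))
f=env.grab_frame('side'); cv2.imwrite('pics/h_side.png',cv2.resize(f[140:340,200:410,::-1],None,fx=2.9,fy=2.9,interpolation=cv2.INTER_CUBIC))
print(env.current_joints(),env.current_tcp_pos(),env.current_opening())
```

```text
[ 5.49819786e-03  1.87242779e-01  1.38306061e+00 -4.59352748e-05
  1.57187984e+00  1.66103994e+00] [0.45001686 0.11996344 0.27971113] 0.9995321340321104
```

View pics/h_top.png

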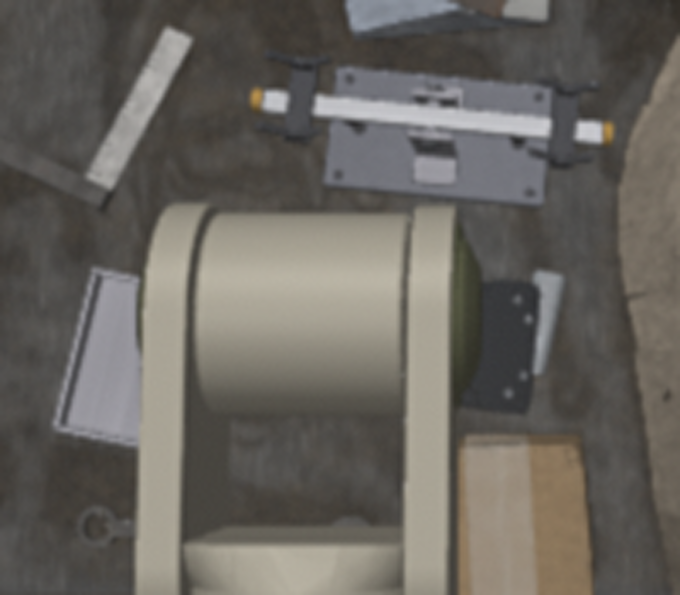

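View pics/h_side.png

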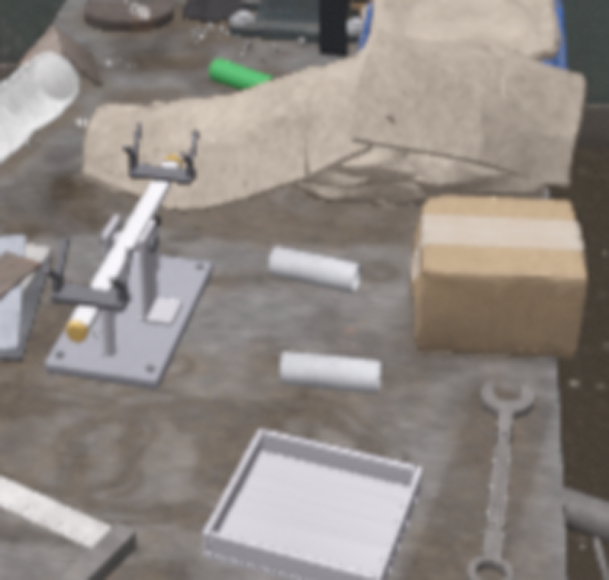

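Run:
```python
from h import *
w=env.camera_params('wrist'); P=env.current_tcp_pos();R=env.current_eef_rot()
for k in (0,.019,.04,.06): print(k,proj(w,P-R[:,2]*k), (w['R']@(P-R[:,2]*k)+w['t'])[2])
# f picture: camera pose for tilt pose
C=-w['R'].T@w['t']; o=R.T@(C-P); Rc=w['R']@R
R2=tilt_push(np.radians(15)); P2=np.array([.49,-.012,.008])
C2=P2+R2@o; Rw=Rc@R2.T; w2=dict(w,R=Rw,t=-Rw@C2)
for uv in ((165,155),(155,210),(347,190),(337,242)): print(uv,back(w2,uv,.014))
print(C2)
```

```text
0 [279.24317479 251.81488763] 0.18447902429436813
0.019 [279.30180339 267.6694041 ] 0.16623293398101785
0.04 [279.38364468 289.80116398] 0.14606620258205166
0.06 [279.48578006 317.42091294] 0.12685979172589346
(165, 155) [0.4420026  0.04360935 0.014     ]
(155, 210) [0.43298516 0.01668968 0.014     ]
(347, 190) [0.52002657 0.02700501 0.014     ]
(337, 242) [ 0.51797586 -0.00141906  0.014     ]
[0.4897456  0.10126363 0.155081  ]
```

The nipple did not move, which is odd since the fingertip pose checks out. I'll repeat the push and take pictures partway.

Run:
```python
from h import *
np.set_printoptions(precision=3,suppress=True)
R=tilt_push(np.radians(15))
env.grasp(10)
env.movep([.478,-.012,.06],R)
env.line_to([.478,-.012,.006],speed=.15,max_force=8)
ims=[]
for y in (.0,.015,.03):
    hit=env.line_to([.478,y,.006],speed=.12)
    print(hit,env.current_tcp_pos(),env.current_force(),env.current_t())
    f=env.grab_frame('wrist'); ims.append(cv2.resize(f[100:340,100:460,::-1],None,fx=.75,fy=.75))
cv2.imwrite('pics/i.png',np.hstack(ims)[:, :800])
```

```text
False [0.479 0.    0.007] [-0.347  1.035 -0.936] 15.8417
False [0.478 0.015 0.006] [-0.003  0.209  1.258] 16.1667
False [0.478 0.03  0.006] [-0.422 -0.187  0.073] 16.4917
```

View pics/i.png

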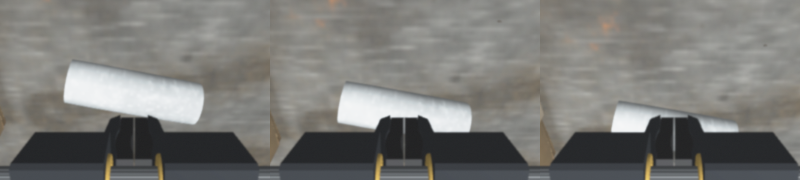

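The shut fingers pass through the picture of the nipple with no force, so pushing does not work. I'll lift off and grasp the freely accessible left nipple, to see whether the pads take hold.

Run:
```python
from h import *
np.set_printoptions(precision=3,suppress=True)
env.line_to([.478,.03,.08],speed=.25)
p=env.camera_params('wrist'); f=env.grab_frame('wrist'); cv2.imwrite('pics/j0.png',f[:,:,::-1])
env.open_gripper()
th=np.pi-.003
env.movep([.448,.1725,.09],ori(th))
env.line_to([.448,.1725,.003],speed=.12,max_force=6)
print(env.current_tcp_pos(),env.current_force(),env.current_t())
env.grasp(25)
print(env.current_opening()*88,env.current_t())
f=env.grab_frame('wrist'); cv2.imwrite('pics/j1.png',f[:,:,::-1])
env.line_to([.448,.1725,.10],speed=.2)
print(env.current_opening()*88,env.current_force(),env.current_t())
f=env.grab_frame('wrist'); cv2.imwrite('pics/j2.png',f[:,:,::-1])
cv2.imwrite('pics/j.png',np.hstack([cv2.resize(cv2.imread(f'pics/j{i}.png')[60:380],None,fx=.475,fy=.475) for i in range(3)]))
```

```text
[0.448 0.173 0.003] [-0.102 -0.648  0.128] 20.6417
0.23539160740845316 21.9417
0.6260108154384406 [-0.404  0.716 -0.55 ] 22.625
```

View pics/j.png

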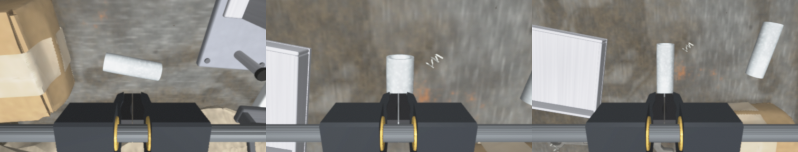

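View pics/j1.png

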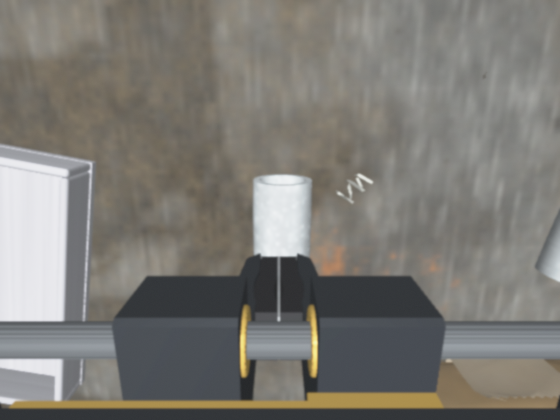

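Run:
```python
from h import *
f=env.grab_frame('side'); cv2.imwrite('pics/k_side.png',cv2.resize(f[100:340,200:440,::-1],None,fx=2.5,fy=2.5,interpolation=cv2.INTER_CUBIC))
s=env.camera_params('side'); P=env.current_tcp_pos();R=env.current_eef_rot(); 
q=proj(s,P); print(P,q,(q-[200,100])*2.5)
```

```text
[0.44726822 0.17237288 0.09868955] [314.67123465 239.52453133] [286.67808662 348.81132833]
```

View pics/k_side.png

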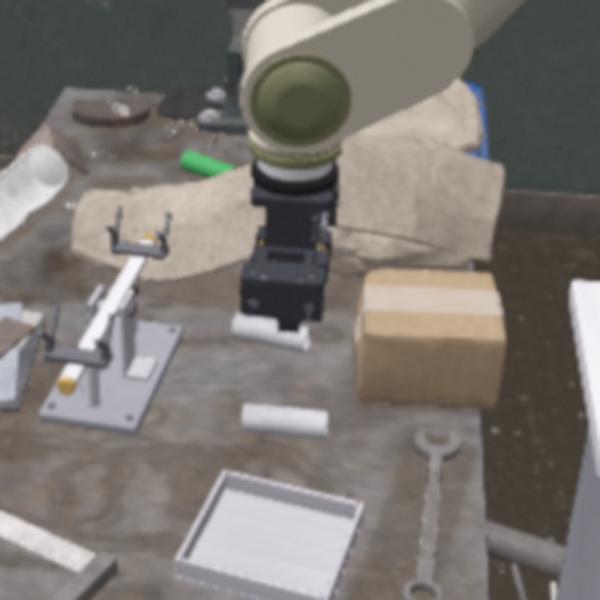

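Run:
```python
from h import *
s=env.camera_params('side')
print('f',proj(s,[.49,-.012,.008]),'obs',(220+297/3.5,140+289/3.5))
for z in (0,.01,.02,.03): print(z,proj(s,[.49,-.012+z*.26,.008+z*.966]))
P=np.array([.131,.534,.214])
print('a',proj(s,P),proj(s,P+[0,0,.02]), proj(s,P+[0.239*.05,.971*.05,0]),proj(s,P-[0.239*.05,.971*.05,0]))
print('k',proj(s,env.current_tcp_pos()),proj(s,env.current_tcp_pos()+np.array([0,0,.02])))
f=env.grab_frame('side'); cv2.imwrite('pics/l.png',cv2.resize(f[170:280,260:360,::-1],None,fx=5.4,fy=5.4,interpolation=cv2.INTER_CUBIC))
a=cv2.imread('pics/a_side.png'); cv2.imwrite('pics/l2.png',cv2.resize(a[220:370,460:560],None,fx=4,fy=4,interpolation=2))
```

```text
f [304.84108119 226.97063191] obs (304.8571428571429, 222.57142857142856)
0 [304.84108119 226.97063191]
0.01 [304.80146744 224.52868155]
0.02 [304.76143432 222.06087961]
0.03 [304.72097514 219.56681337]
a [503.80604653 332.55515176] [506.853871   322.70857711] [502.41099281 356.48964726] [505.06194452 311.00810694]
k [314.67123465 239.52453133] [314.93744659 232.36251003]
```

View pics/l.png

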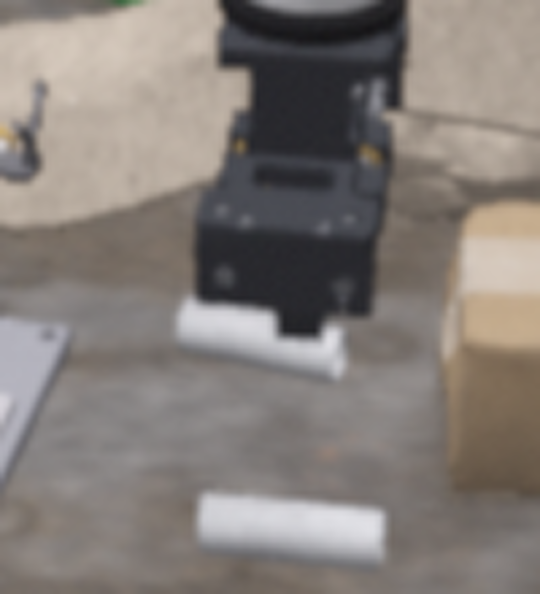

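View pics/l2.png

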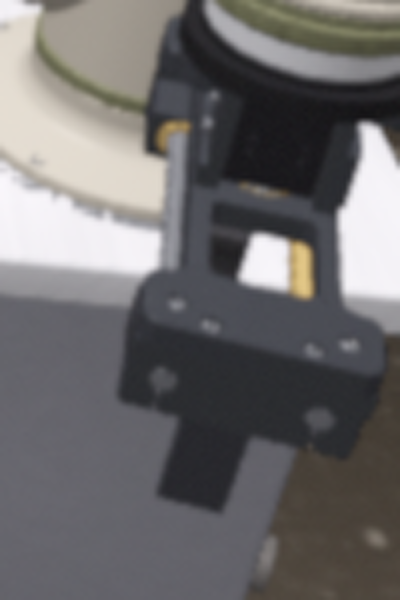

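Run:
```python
from h import *
np.set_printoptions(precision=4,suppress=True)
w=env.camera_params('wrist'); P=env.current_tcp_pos();R=env.current_eef_rot()
for k in (0,.01,.02):
  for l in (-.009,0,.009): print(k,l,proj(w,P-R[:,2]*k+R[:,1]*l), proj(w,P-R[:,2]*k+R[:,1]*l+R[:,0]*.0175))
# wrist height check: two wrist views of nipple: c (z .30) and j2 (z~.10) for far end
f=cv2.imread('pics/j2.png'); cv2.imwrite('pics/j2c.png',f)
```

```text
0 -0.009 [279.3369 235.4184] [313.839  235.4129]
0 0 [279.3326 251.9003] [313.3653 251.8966]
0 0.009 [279.3285 267.9397] [312.9044 267.9377]
0.01 -0.009 [279.3716 242.5515] [315.7963 242.5465]
0.01 0 [279.3666 259.8361] [315.2685 259.833 ]
0.01 0.009 [279.3618 276.6316] [314.7557 276.6304]
0.02 -0.009 [279.4104 250.5263] [317.9846 250.5219]
0.02 0 [279.4046 268.6941] [317.3929 268.692 ]
0.02 0.009 [279.3989 286.3185] [316.8189 286.3184]
```

View pics/j2c.png

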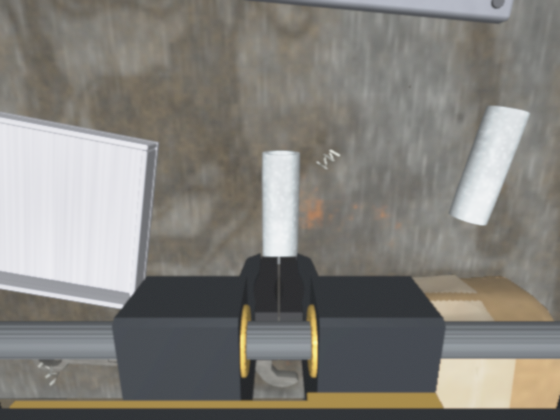

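The cause is now clear. In the side view the real fingertip is at (315,232), while the reported TCP projects to (315,239.5). The open-gripper start picture and the first push picture show the same gap. So the tips end about 20 mm short of the stated TCP. I'll work in tip coordinates with that 20 mm offset and guard moves by force.

```bash
cat >> h.py <<'E'
OFF=.020
def tcp(tip,R): return np.asarray(tip,float)+OFF*R[:,2]
E
python3 - <<'E'
from h import *
np.set_printoptions(precision=3,suppress=True)
R=tilt_push(np.radians(17))
print(env.current_t())
env.movep(tcp([.480,-.006,.06],R),R)
h=env.line_to(tcp([.480,-.006,.007],R),speed=.12,max_force=6)
print(h,env.current_tcp_pos()-OFF*R[:,2],env.current_force(),env.current_t())
h=env.line_to(tcp([.480,.054,.007],R),speed=.1,max_force=12)
print(h,env.current_tcp_pos()-OFF*R[:,2],env.current_force(),env.current_t())
f=env.grab_frame('wrist'); cv2.imwrite('pics/m.png',f[:,:,::-1])
E
```

```text
22.775
True [ 0.479 -0.007  0.009] [-0.023 -2.162  1.74 ] 24.6083
True [ 0.48  -0.004  0.01 ] [-1.745 -4.026  6.659] 24.825
```

View pics/m.png

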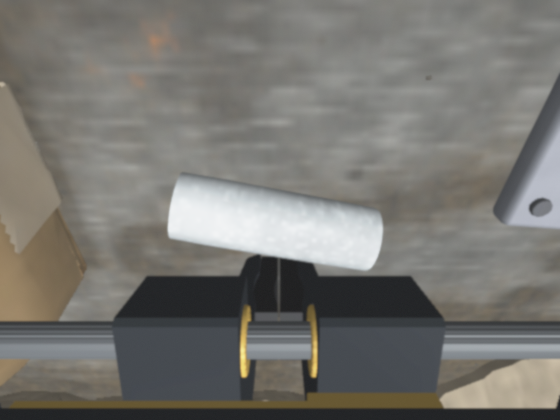

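Now there is real contact, with the tip at (280,258) against the barrel. I'll raise 3 mm to rule out bench drag and push on with a higher force limit.

Run:
```python
from h import *
np.set_printoptions(precision=3,suppress=True)
R=tilt_push(np.radians(17))
env.line_to(tcp([.480,-.007,.013],R),speed=.12)
print(env.current_force())
h=env.line_to(tcp([.480,.054,.013],R),speed=.1,max_force=25)
print(h,env.current_tcp_pos()-OFF*R[:,2],env.current_force(),env.current_t())
f=env.grab_frame('wrist'); cv2.imwrite('pics/n.png',f[:,:,::-1])
```

```text
[-0.03  -0.044 -1.079]
True [0.481 0.001 0.015] [-2.214 -7.019 11.874] 25.4083
```

View pics/n.png

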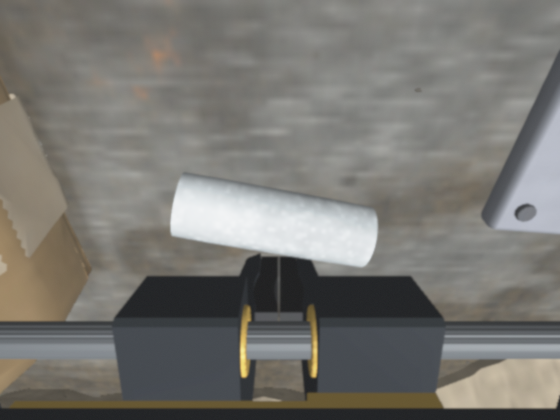

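The tilted finger wedges on the barrel because friction is high. Instead I'll press lightly on top of the barrel with the upright shut fingers and roll it in +y in short strokes. The first touch also calibrates the tip height, since the barrel top is at 27 mm.

Run:
```python
from h import *
np.set_printoptions(precision=4,suppress=True)
R=tilt_push(0)
T=lambda v: tcp(v,R)
env.line_to(tcp([.480,.000,.05],tilt_push(np.radians(17))),speed=.3)
env.line_to(T([.481,.019,.045]),ori=R,speed=.2)
y=.019;x=.481
d=np.array([.2,.98])
for k in range(2):
    h=env.line_to(T([x,y,.015]),speed=.08,max_force=4)
    zc=env.current_tcp_pos()[2]+OFF; print(h,'contact tip z',zc,env.current_force(),env.current_t())
    if not h: break
    z=zc-.0012
    h=env.line_to(T([x+d[0]*.034,y+d[1]*.034,z]),speed=.1,max_force=30)
    print(h,env.current_tcp_pos(),env.current_force())
    if k==0:
        env.line_to(T([x+d[0]*.034,y+d[1]*.034,z+.012]),speed=.3)
        x+=d[0]*.017;y+=d[1]*.017
        env.line_to(T([x,y,z+.008]),speed=.3)
c=env.current_tcp_pos(); env.line_to(c+[0,0,.05],speed=.3)
print(env.current_t())
f=env.grab_frame('wrist'); cv2.imwrite('pics/o.png',f[:,:,::-1])
```

```text
True contact tip z 0.022166087697240076 [-0.9142 -0.5349  7.8888] 26.5417
False [0.4886 0.0533 0.002 ] [-2.9747  1.9982 17.6987]
True contact tip z 0.02178917188360736 [-5.5896 -0.3485 21.0471] 27.7417
False [0.4927 0.0698 0.002 ] [-1.696   0.4243 17.7889]
28.5583
```

View pics/o.png

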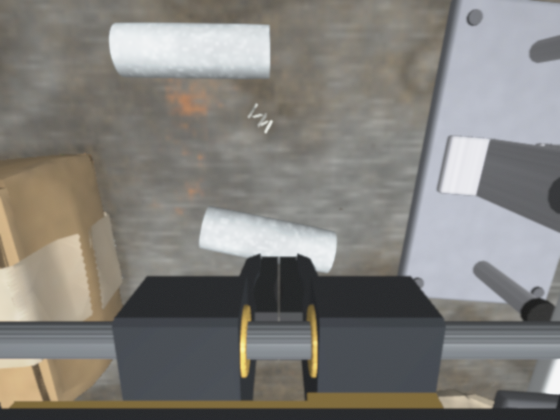

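```bash
sed -i 's/^OFF=.*/OFF=.0245/' h.py
python3 - <<'E'
from h import *
np.set_printoptions(precision=4,suppress=True)
w=env.camera_params('wrist')
A=back(w,(204,229),.016);B=back(w,(334,250),.016); print(A,B,(A+B)/2,np.linalg.norm(A-B),np.arctan2(*(B-A)[1::-1]))
f=cv2.imread('pics/o.png')[:,:,::-1]; print(nip(f,w,(95,10,290,95)))
print(env.current_tcp_pos(),env.current_t())
E
```

```text
[0.4468 0.0714 0.016 ] [0.5266 0.0575 0.016 ] [0.4867 0.0644 0.016 ] 0.08097880992069365 -0.17239311785755468
(array([0.4448, 0.1721, 0.016 ]), [np.float64(0.026640549555689966), np.float64(0.08444671830783564)], np.float64(-0.013403993176127393))
[0.4925 0.0702 0.0516] 28.6083
```

The rolled nipple is now at about (0.487, 0.064), clear of the cloth. The touch also refined the tip offset to 24.5 mm. Now I'll pick it up.

Run:
```python
from h import *
np.set_printoptions(precision=4,suppress=True)
env.open_gripper()
R=ori(np.pi-.18)
c=[.4867,.0665]
env.movep(tcp([*c,.05],R),R)
h=env.line_to(tcp([*c,.004],R),speed=.15,max_force=8)
print(h,env.current_tcp_pos()[2]+OFF,env.current_force(),env.current_t())
env.grasp(30)
print('mm',env.current_opening()*88)
if env.current_opening()>.2:
    f0=env.current_force()
    env.line_to(tcp([*c,.15],R),speed=.3)
    print('mm',env.current_opening()*88,env.current_force(),f0,env.current_t())
f=env.grab_frame('wrist'); cv2.imwrite('pics/q.png',f[:,:,::-1])
```

```text
False 0.0042209461777330815 [ 0.7003 -0.8386  0.2805] 31.925
mm 26.713431309797343
mm 26.35243047759659 [ 0.5929  0.4398 -3.5768] [-0.5646 -0.8656 -0.6435] 33.5167
```

View pics/q.png

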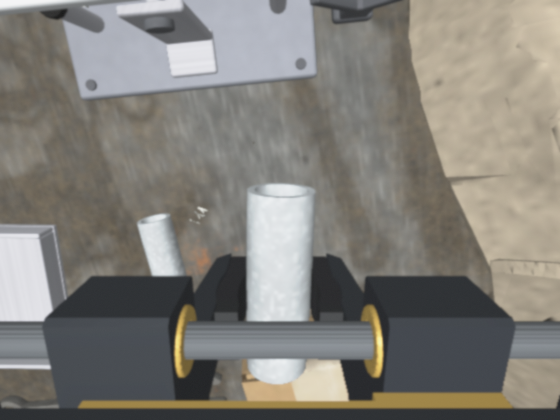

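Nipple held at (280,280): the opening is 26.4 mm and the load about 2.9 N, or roughly 0.3 kg. I'll place it in the right cradle and follow the arm down to its stop.

Run:
```python
from h import *
np.set_printoptions(precision=4,suppress=True)
w=env.camera_params('wrist'); P=env.current_tcp_pos(); R0=env.current_eef_rot()
tipz=P[2]+OFF; zt=tipz+.0095+.0135
A=back(w,(281,186),zt);B=back(w,(278,381),zt); m=(A+B)/2
off=R0.T@(m-P); print(A,B,np.linalg.norm(A-B),'offset tool y',off[1],off[0])
R=ori(np.pi-.085)
bx=np.array([np.cos(-.085),np.sin(-.085),0]); by=np.array([np.sin(.085),np.cos(.085),0])
seat=np.array([.6215,.0065,0])
dy=float(off[1]); dy=np.clip(dy,-.012,.012)
s=seat-R[:,1]*dy
up=s+[0,0,.170-.0095]
env.movep(tcp(up,R),R)
h=env.line_to(tcp(s+[0,0,.134-.0095],R),speed=.12,max_force=10)
print(h,env.current_tcp_pos()[2]+OFF,env.current_force(),env.current_t())
p=env.camera_params('wrist'); f=env.grab_frame('wrist'); cv2.imwrite('pics/r.png',f[:,:,::-1])
f=env.grab_frame('side'); cv2.imwrite('pics/r2.png',cv2.resize(f[120:300,200:400,::-1],None,fx=3.3,fy=3.3,interpolation=2))
```

```text
[0.5296 0.058  0.1711] [0.448  0.074  0.1711] 0.08309217553477796 offset tool y -0.0032257154189700766 1.761485968574767e-05
False 0.12478076012931719 [-0.2641  0.2487 -2.0955] 34.65
```

View pics/r.png

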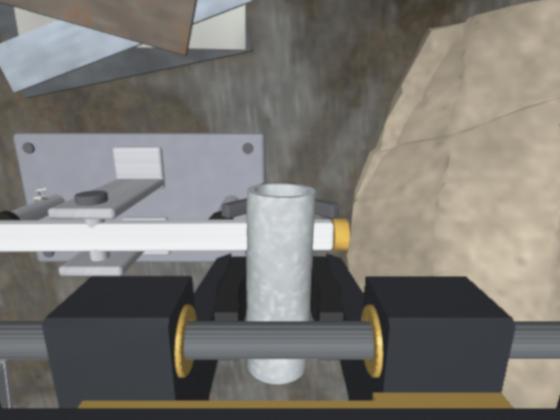

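View pics/r2.png

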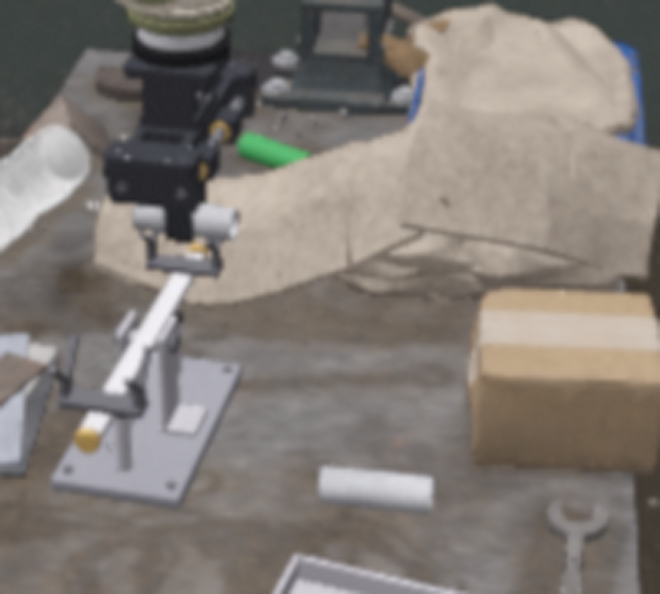

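The barrel sits centred over the V: yoke tips at (222..337), barrel at 281. Lowering along the arc and releasing.

Run:
```python
from h import *
np.set_printoptions(precision=4,suppress=True)
R=ori(np.pi-.085); P=env.current_tcp_pos(); by=np.array([np.sin(.085),np.cos(.085),0])
h=env.line_to(P+[0,0,-.004],speed=.1,max_force=10); print(h,env.current_force())
if not h:
    h=env.line_to(P-by*.004+[0,0,-.0155],speed=.08,max_force=10); print(h,env.current_force())
print(env.current_tcp_pos()-P,env.current_t())
env.open_gripper()
P=env.current_tcp_pos()
env.line_to(P+[0,0,.07],speed=.3)
print(env.current_t())
f=env.grab_frame('wrist'); cv2.imwrite('pics/s.png',f[:,:,::-1])
```

```text
False [-0.1366 -0.53   -3.1601]
False [-0.4666 -0.1003 -2.4794]
[-0.0007 -0.0042 -0.016 ] 35.3
36.6833
```

View pics/s.png

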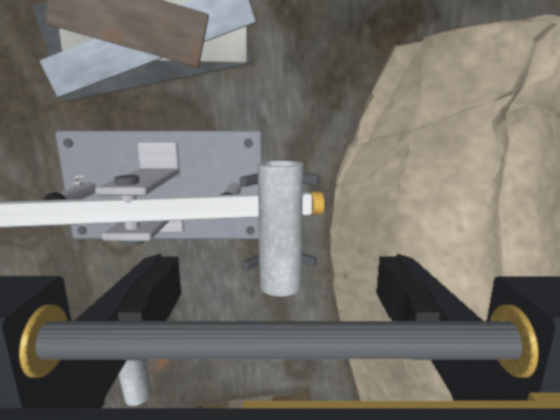

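Run:
```python
from h import *
np.set_printoptions(precision=4,suppress=True)
R=ori(np.pi-.008)
c=[.4465,.1725]
env.movep(tcp([*c,.055],R),R)
h=env.line_to(tcp([*c,.004],R),speed=.15,max_force=8)
print(h,env.current_tcp_pos()[2]+OFF,env.current_force(),env.current_t())
f0=env.current_force()
env.grasp(30)
print('mm',env.current_opening()*88)
if env.current_opening()>.2:
    env.line_to(tcp([*c,.15],R),speed=.3)
    print('mm',env.current_opening()*88,env.current_force(),env.current_t())
w=env.camera_params('wrist');f=env.grab_frame('wrist'); cv2.imwrite('pics/t.png',f[:,:,::-1])
```

```text
False 0.004344360775368983 [-0.622   0.684   0.8571] 38.2833
mm 26.129362995935928
mm 26.446291430570056 [ 0.6407 -0.7976 -1.4739] 39.875
```

View pics/t.png

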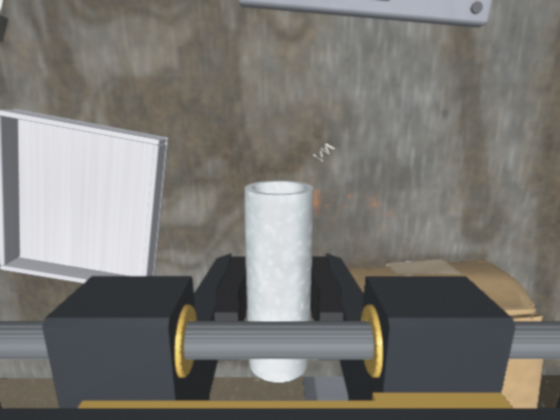

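Held, centred at (279,280), and it feels lighter. Moving it to the raised left cradle.

Run:
```python
from h import *
np.set_printoptions(precision=4,suppress=True)
R=ori(np.pi-.085); by=np.array([np.sin(.085),np.cos(.085),0])
s=np.array([.6383,.2058,0])-by*.007-R[:,1]*(-.003)
env.movep(tcp(s+[0,0,.180-.0095],R),R)
h=env.line_to(tcp(s+[0,0,.150-.0095],R),speed=.12,max_force=8)
print(h,env.current_tcp_pos()[2]+OFF,env.current_force(),env.current_t())
f=env.grab_frame('wrist'); cv2.imwrite('pics/u.png',f[:,:,::-1])
f=env.grab_frame('side'); cv2.imwrite('pics/u2.png',cv2.resize(f[120:300,180:380,::-1],None,fx=3.3,fy=3.3,interpolation=2))
```

```text
False 0.1407521715781589 [ 0.8825  0.078  -1.6674] 41.1083
```

View pics/u.png

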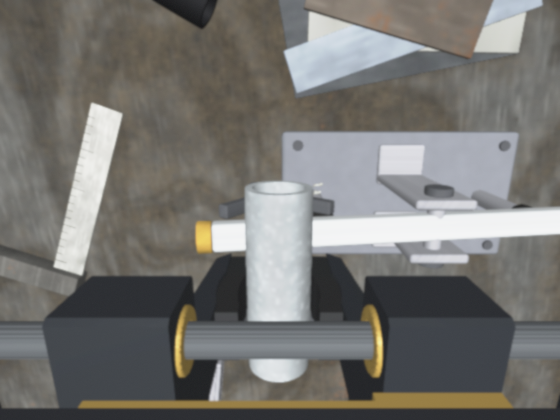

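View pics/u2.png

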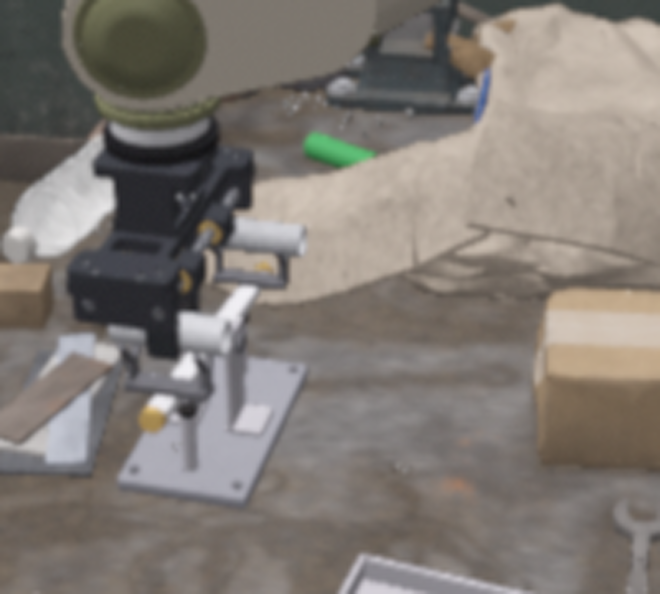

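Barrel is centred over the V: tips at 220 and 334, barrel at 279. Lower to contact and release.

Run:
```python
from h import *
np.set_printoptions(precision=4,suppress=True)
P=env.current_tcp_pos()
h=env.line_to(P+[0,0,-.006],speed=.06,max_force=4); print(h,env.current_tcp_pos()-P,env.current_force())
env.open_gripper()
P=env.current_tcp_pos()
env.line_to(P+[0,0,.08],speed=.3)
env.sleep(.4)
print(env.current_t())
f=env.grab_frame('wrist'); cv2.imwrite('pics/v.png',f[:,:,::-1])
f=env.grab_frame('side'); cv2.imwrite('pics/v2.png',cv2.resize(f[140:320,180:380,::-1],None,fx=3.3,fy=3.3,interpolation=2))
```

```text
False [-0.0001 -0.     -0.0061] [-0.2906 -0.5135 -0.9855]
43.275
```

View pics/v.png

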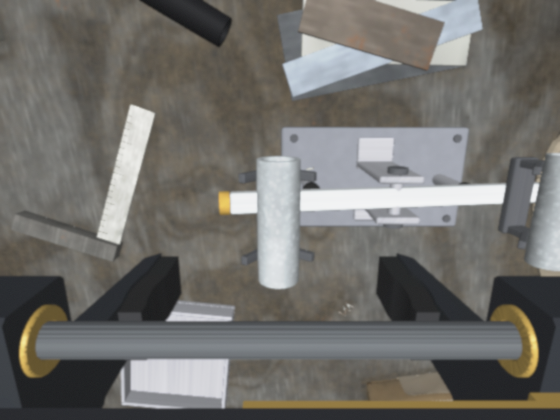

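View pics/v2.png

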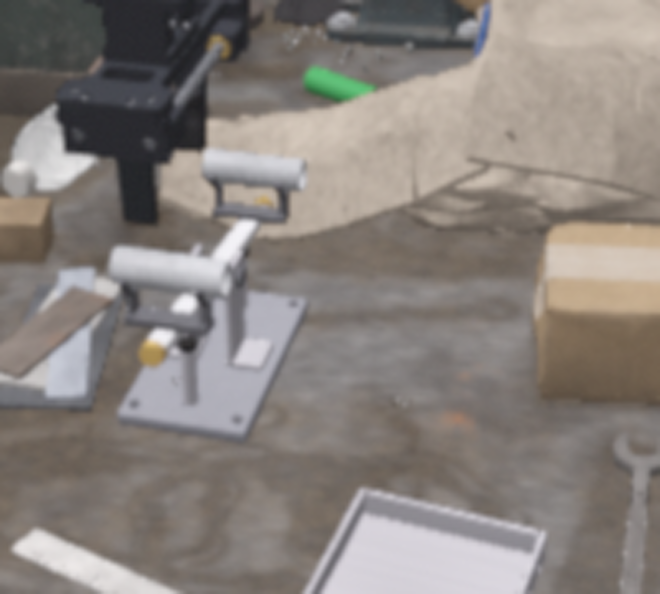

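Right arm is down: the left beam tip is now at side px (226,246) versus (226,254) when level. The lift loads agree, about 2.9 N right and 1.8 N left. So the heavier nipple is on the right. I'll lift it out gently so the beam swings over slowly.

Run:
```python
from h import *
np.set_printoptions(precision=4,suppress=True)
R=ori(np.pi-.085); by=np.array([np.sin(.085),np.cos(.085),0])
s=np.array([.6215,.0065,0])-by*.004-R[:,1]*(-.003)
env.movep(tcp(s+[0,0,.17],R),R)
h=env.line_to(tcp(s+[0,0,.106],R),speed=.15,max_force=8)
print(h,env.current_tcp_pos()[2]+OFF,env.current_force(),env.current_t())
f0=env.current_force()
env.grasp(30)
print('mm',env.current_opening()*88)
if env.current_opening()>.2:
    env.line_to(tcp(s+[0,0,.141],R),speed=.06,max_force=15)
    env.line_to(tcp(s+[0,0,.20],R),speed=.25)
    print('mm',env.current_opening()*88,f0,env.current_force(),env.current_t())
f=env.grab_frame('wrist'); cv2.imwrite('pics/x.png',f[:,:,::-1])
f=env.grab_frame('side'); cv2.imwrite('pics/x2.png',cv2.resize(f[100:320,180:380,::-1],None,fx=2.7,fy=2.7,interpolation=2))
```

```text
False 0.10679323830107124 [-0.1788 -0.4597 -0.3305] 44.775
mm 26.393981190500014
mm 26.315367540083106 [-0.1788 -0.4597 -0.3305] [-0.2014  1.1195 -3.3508] 46.85
```

View pics/x.png

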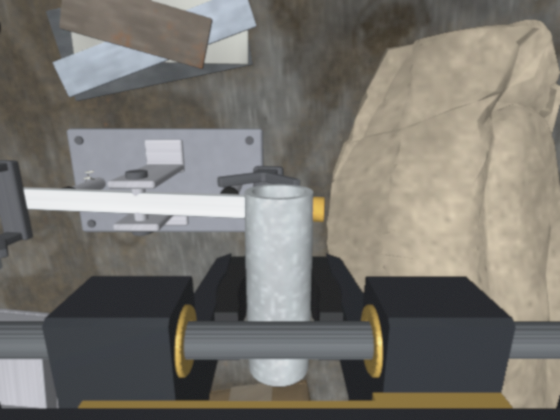

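View pics/x2.png

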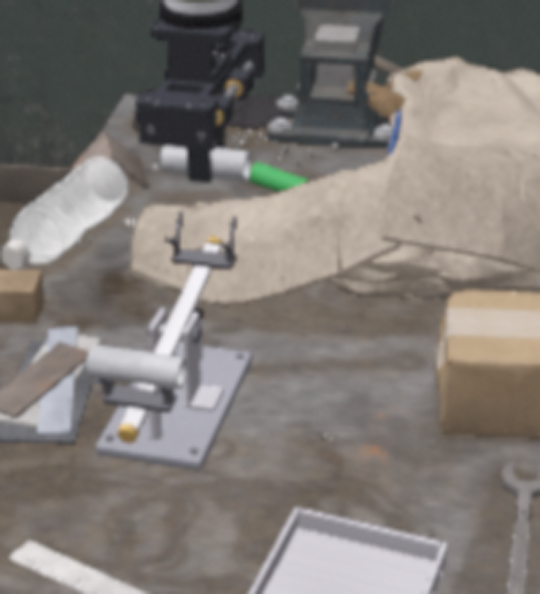

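The heavy nipple is held (26.3 mm opening, about 3 N), and the lighter one stayed in the left cradle, now down. On to the tray, diagonally so the fingers can open inside the walls.

Run:
```python
from h import *
np.set_printoptions(precision=4,suppress=True)
R=ori(np.pi-.979)
s=np.array([.4431,.3317,0])-R[:,1]*(-.003)
env.movep(tcp(s+[0,0,.09],R),R)
h=env.line_to(tcp(s+[0,0,.0095],R),speed=.12,max_force=6)
print(h,env.current_tcp_pos()[2]+OFF,env.current_force(),env.current_t())
f=env.grab_frame('wrist'); cv2.imwrite('pics/y.png',f[:,:,::-1])
```

```text
Traceback (most recent call last):
bench.Unreachable: the arm cannot take that pose within its joint ranges
```

Run:
```python
from h import *
np.set_printoptions(precision=3,suppress=True)
for th in (-.979,np.pi-.979,.591,np.pi+.591,np.pi-.5,.3):
    R=ori(th)
    for z in (.09,.0095): print(round(th,2),z,env.solve_ik(tcp([.4431,.3317,z],R),R))
print(env.current_joints(),env.current_t())
```

```text
-0.98 0.09 [ 0.429  0.537  1.504 -0.     1.101 -0.163]
-0.98 0.0095 [ 0.429  0.654  1.576 -0.     0.912 -0.163]
2.16 0.09 None
2.16 0.0095 None
0.59 0.09 [ 0.429  0.537  1.504 -0.     1.101 -1.733]
0.59 0.0095 [ 0.429  0.654  1.576 -0.     0.912 -1.733]
3.73 0.09 [ 0.429  0.537  1.504 -0.     1.101  1.408]
3.73 0.0095 [ 0.429  0.654  1.576 -0.     0.912  1.408]
2.64 0.09 [ 0.429  0.537  1.504 -0.     1.101  2.499]
2.64 0.0095 [ 0.429  0.654  1.576 -0.     0.912  2.499]
0.3 0.09 [ 0.429  0.537  1.504 -0.     1.101 -1.442]
0.3 0.0095 [ 0.429  0.654  1.576 -0.     0.912 -1.442]
[-0.187  0.53   1.163 -0.     1.453  1.469] 46.95
```

The other diagonal, pi+0.591, is reachable with hardly any wrist turn.

Run:
```python
from h import *
np.set_printoptions(precision=4,suppress=True)
R=ori(np.pi+.591)
s=np.array([.4431,.3317,0])-R[:,1]*(-.003)
env.movep(tcp(s+[0,0,.09],R),R)
h=env.line_to(tcp(s+[0,0,.0095],R),speed=.12,max_force=6)
print(h,env.current_tcp_pos()[2]+OFF,env.current_force(),env.current_t())
f=env.grab_frame('wrist'); cv2.imwrite('pics/y.png',f[:,:,::-1])
```

```text
False 0.010115142054452846 [-0.3188 -0.4474 -3.5246] 49.2167
```

View pics/y.png

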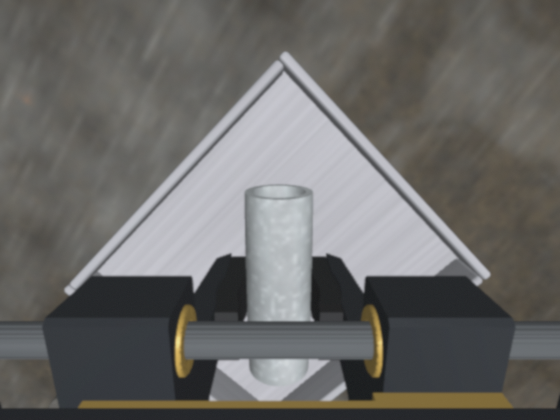

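The nipple lies centred over the tray on the diagonal, just above the floor. Releasing.

Run:
```python
from h import *
np.set_printoptions(precision=4,suppress=True)
P=env.current_tcp_pos()
env.line_to(P+[0,0,-.003],speed=.05,max_force=4)
env.open_gripper()
print(env.current_opening(),env.current_force())
env.line_to(env.current_tcp_pos()+[-.02,0,.14],speed=.3)
env.sleep(.3)
print(env.current_t())
f=env.grab_frame('wrist'); cv2.imwrite('pics/z.png',f[:,:,::-1])
f=env.grab_frame('side'); cv2.imwrite('pics/z2.png',cv2.resize(f[140:360,180:400,::-1],None,fx=2.7,fy=2.7,interpolation=2))
w=env.camera_params('wrist');np.savez('pics/z.npz',**w)
```

```text
1.000904456463532 [ 0.2857 -0.6901  0.3489]
51.4417
```

View pics/z.png

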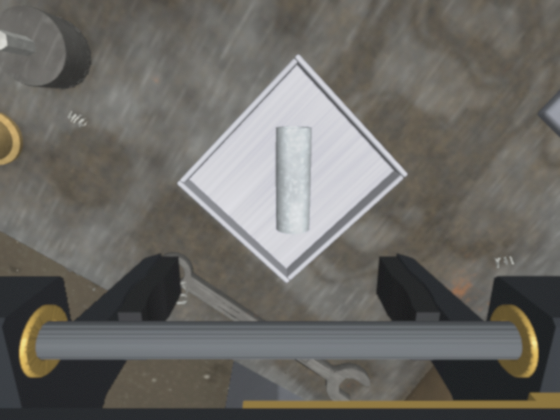

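View pics/z2.png

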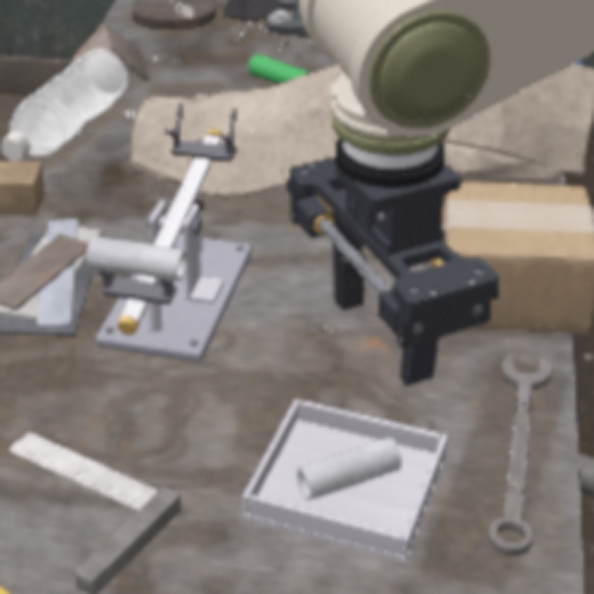

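The nipple lies flat in mid-tray at wrist (294,180), the lighter one is in the left cradle at side-crop (135,258), and the gripper is clear. Handing in.

Run:
```python
from h import *
print(env.close_job(),env.current_t())
```

```text
the job is handed in; nothing more can be done
the job is handed in; nothing more can be done
```

The heavier nipple is lying flat in the middle of the tray, and the lighter one is still in the left cradle. I handed in at about 51.5 s of the 67 s allowed, and no verdict is reported.

**Weighing:** I laid one nipple in the right cradle and the other in the left, then let go of both. The right arm stayed down at its stop. The loads on lifting agreed: about 2.9 N for the right nipple and about 1.8 N for the left. I moved the right one to the tray.

**What disagreed or failed on the way:**
- **Fingertip position:** the real fingertips end about 24.5 mm short of the stated tool point. My first two pushes and first grasp therefore missed, going just above the nipples. I found the gap in the side view, refined it by touching the top of a nipple, and allowed for it from then on.
- **Pushing the right nipple:** it lay too close to the overhanging cloth to grasp. A tilted push jammed against it, so I rolled it about 40 mm clear from above and then picked it up normally.

**Last checks:** in the final pictures the tray nipple is flat and centred, and the other sits in its cradle with that arm now down. The gripper is open and clear of everything, and the spanner and try square look where they were. I judged the final positions by eye from the pictures and did not measure them against the limits.

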